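# Seat the nozzle drawer and hold the spring rod at its mark

### The job

Get the injector nozzle rig ready for its check: push its open nozzle drawer fully home until it seats at its detent. Then take the black handle of the sprung telescoping rod, pull the rod out until its white pointer stands within the width of the red mark on the scale, and keep holding it still there with the gripper: you finish while holding the handle, not letting go. Leave the red mark and all the loose things around the rig where they are.

Things in the scene. Friction and masses are not known exactly. Their poses are not given: they have to be found in the camera images.
- rig: Green and grey nozzle rig bolted to the bench, 360 x 320 mm. Its x axis points away from the side where drawer and rod both come out (along -x); y left, z up. Origin on the bench. Green housing with drawer: 134 mm wide, centred at y +90 mm, front face at x -80 mm, top at 90 mm. Rod side: base plate 12 mm high out to x -255 mm, y -25 to -155 mm; scale bar on it, 40 mm high, at y -128 mm.
- drawer (a joint): Drawer travel in m: 0 = fully home, grows as it comes out along the rig's -x (0.11 at most). Slides with about 1 N of friction; over the last 18 mm a spring detent resists (about 5 to 7 N in all), and past about 4 mm from home it snaps the drawer to 0 and keeps it there. At 0 it meets a hard stop.
- drawer_front (a point): Middle of the front of the black finger lip on the white drawer front, 70 mm above the bench, facing the rig's -x. The lip is 60 mm wide, 10 mm high and stands 12 mm out from the front plate (112 mm wide, from 14 to 78 mm above the bench).
- handle: Upright black handle with orange stripe on the rod's end: 16 mm thick along rig x, 36 mm wide along y, 80 mm tall. Origin: centre of its underside, 45 mm above the bench; axes as the rig. At rest it is at rig x -105, y -85 mm. It slides only along rig -x, up to 130 mm; the spring pulls back with 5 N at rest, 6 N more per 100 mm. Let go, it runs back in. Grip its upper 40 mm from above.
- tube_mouth (a point): Mouth of the fixed 28 mm thick outer tube that the rod comes out of, on the rod's axis, 60 mm above the bench; axes as the rig. Tube and its green blocks reach 78 mm above the bench. The rod (13 mm) and its brass middle tube (20 mm) between mouth and handle reach at most 70 mm above the bench. At rest 65 mm are free between the handle and the front block.
- pointer (a point): Tip of the white pointer (4 mm wide along the rig's x) that sticks out from the handle to the rig's -y over the scale bar: 42 mm to the -y side of the handle's centre and 12 mm above its underside, at the same rig x as the handle's centre. It moves with the rod.
- mark_band (a point): Centre of the top of the red mark, a block 12 mm wide along rig x, 34 mm along y, clamped on the scale bar, its top 50 mm above the bench, just under the pointer's path; axes as the rig. The pointer is at the mark when its tip has the same rig x as this point (within 6 mm). It lies 50 to 100 mm further out than the pointer at rest.
- nozzle: Loose brass nozzle, 22 mm across and 50 mm tall, standing on the bench in the gap between drawer and rod; origin at the centre of its underside. To be left alone.
- oil: Loose closed white bottle with a blue cap, 52 mm across, 130 mm tall, standing on the rod's side of the rig; origin at the centre of its underside. To be left alone.
- driver: Loose screwdriver with orange handle, 170 mm long, lying on the bench on the drawer's side of the rig. To be left alone.
- shim: Loose copper ring, 32 mm across, 10 mm high, lying on top of the green housing; origin at the centre of its underside. To be left alone.
- cup: Loose white cup, 76 mm across, 70 mm tall, to one side; origin at the centre of its underside. To be left alone.
- jar: Loose amber jar with steel cap, 70 mm across, 85 mm tall, to one side; origin at the centre of its underside. To be left alone.

How it is judged:
By the outcome, as a careful person would: the job done as asked, in the order asked, and still so for the second after the job is handed in, while the arm keeps its last pose, push and grip.
It also fails if it takes over 45 s, if anything falls off the work surface, if the arm or the gripper's body presses on something with over 40 N, if the wrist force passes 120 N, or if a joint passes its speed limit or range.

### The arm

A 6-joint arm with a two-finger parallel gripper is mounted at the origin on the work surface. World frame = base frame: x ahead of the robot, y to its left, z up, the work surface at z = 0. Lengths are in mm, angles in rad, forces in N, time in s.
With the tool pointing down it reaches from about 275 to 750 mm from the base axis. Payload 10.2 kg.
Tool frame: the origin (TCP) lies at the very end of the fingers, on their centre line; the grasp point (between the pads) lies 19 mm behind it; z points along the fingers, x is the direction in which the jaws open and shut, and the axes are right-handed (so a half turn about z gives the same grasp; the last joint's range is limited). The gripper opens to 85 mm and grips with 20 to 120 N. Pads are 22 mm wide; open, the fingers measure 114 mm over their backs; the gripper's body (76 mm by 85 mm) begins 54 mm behind the grasp point. The pads swing forward as they close: fully open they stand 13 mm farther back than shut.
Start: joints at [-1.346, 0.313, 1.498, -0, 1.331, -0.223], TCP at [227.305, -473.248, 231.294] pointing down, gripper open.
Joint ranges: [-2.94, 2.94], [-0.97, 2.17], [0.19, 2.56], [-1.23, 4.37], [0.02, 3.11], [-2.88, 2.88]. Speed limits (rad/s): [2.39, 2.39, 3.01, 3.14, 3.14, 3.14].

### API

Orientations are given as a unit quaternion [w, x, y, z].
In Python, from rig import ctrl, cams gives the robot as it stands.
- The arm moves only by the tool play_rows, never from a script. Its argument "steps" is a list of rows, each a list of 2 entries, a list of its own where there are three numbers: the shift along the tool's x, y, z normalised to -1 to 1, where 1 is 0.75 m, then the turn, a rotation vector about the tool's x, y, z normalised to -1 to 1, where 1 is 45 degrees. A call has 1 to 20 rows; each row shifts and turns the commanded pose from where the row before left it, along the tool's axes as they then stand; what a row does not reach is not made up. A row lasts 1/10 s, in which the tool goes at most 50 mm and 8.59 degrees, less where a joint would pass 70% of its speed; a pose out of reach is approached as far as the arm can. A call with a number of a shift or a turn outside -1 to 1 is refused whole. A call with a gripper value outside its range is refused whole. "grip" is the closure, from 0 (fully open) to 1 (shut), set as the call begins (left out, the last holds). The fingers move at their own pace and stop on an object; "squeeze" is the grip in N (left out, the last holds). Time passes only in rows, so rows that do not move let the fingers close. It gives the time, the measured TCP pose, the force and the opening at its end, in the units of the state.
- ctrl.sense(): the state, without advancing time (a new reading comes with each control period).
- cams.capture(name): name is "side" or "top" or "wrist"; returns the picture (384x512x3 uint8, red, green, blue); there is no depth.
- cams.camera_info(name): a dict with "fx", "fy", "cx", "cy" (pixels), "dist_coeffs" ([k1, k2, p1, p2, k3] as OpenCV has them; the pictures are not rectified), "xyz" and "attitude" of the camera in the world. Camera axes: x right, y up, looking along -z (the intrinsics and any distortion apply to the point x, -y, -z); pixel columns grow to the right and rows downward; lengths in mm; the calibration is good to about 2 mm. A picture is of the moment at which its call begins: read the wrist's pose just before it. camera_info takes no time and is no camera call; for the wrist camera it gives the pose at the moment of the call.
- ctrl.finish_job(): hands the job in, once; it reports no verdict.
Trained networks look in the newest picture that a camera, given by its name, has taken for a name from the list of things; names that differ only in an ending like _2 or _b are one class to them, and where a whole thing is asked for, a point or a joint stands for the part that bears it (a point fixed in the world has none). Each returns a list of dicts, best first, with "p" (0 to 1); they miss things now and then, are a little off and sometimes report something else, mostly with a low value. They report only what shows in the picture. A call takes as long as a camera call.
- cams.search_frame(camera, thing): "rect" ([centre column, centre row, width, height] in pixels, round what is visible of it).
- cams.tip_of(camera, thing): "pixel" ([column, row] in pixels: a listed point, or the origin of a listed thing).
The state is a dict: "time_s": time; "joints": joint angles; "dq": joint speeds; "tau": joint torques, N m; "eef_pos": TCP position; "ee_rot": TCP orientation; "force": force on the tool from outside, world axes, zero at the start; "wrist_torque": the same for the moment, N m; "grip_width": opening from 0.0 (shut) to 1.0 (fully open).
Only numpy, scipy, OpenCV 4.12 (cv2) and the standard library are available. Lean on these libraries where they do the work, as an engineer would, in place of code of your own. Each camera call takes 0.05 s, during which the arm holds its last target.

## Working session

There is one attempt and no reset: what is moved stays moved. The work goes in short steps, Python scripts to look and compute and a tool call to move; the robot and the scene stay as the last step left them, time stands still between calls to the robot, and variables do not carry over. Pictures are saved under pics/ and viewed, and the job is handed in when it is done.

Besides the shell and the picture viewer there is one more tool, called as name([rows], argument=value, ...), one row to a line, values as JSON. play_rows: Moves the arm, as the interface text tells. Its arguments: {"type":"object","properties":{"steps":{"type":"array"},"grip":{"type":"number"},"squeeze":{"type":"number"}},"required":["steps"]}

```bash
ls; mkdir -p pics; python3 - <<'E'
from rig import ctrl, cams
import cv2
print(ctrl.sense())
for n in ("side","top","wrist"):
    i=cams.camera_info(n); print(n,i)
    im=cams.capture(n); cv2.imwrite(f"pics/{n}0.png",im[:,:,::-1])
for n in ("side","top"):
    for t in ("drawer_front","handle","tube_mouth","pointer","mark_band","nozzle","oil","shim","rig"):
        print(n,t,[(round(d["p"],2),[round(float(v),1) for v in d["pixel"]]) for d in cams.tip_of(n,t)[:2]])
E
```

```text
pics
{'time_s': 0.0, 'joints': array([-1.34639469e+00,  3.13456485e-01,  1.49841621e+00, -8.28952902e-06,
        1.33096739e+00, -2.23396284e-01]), 'dq': array([ 0.00116894, -0.00101413, -0.0002888 , -0.00055034,  0.00040127,
       -0.00050968]), 'tau': array([-6.23825381e-04, -4.12263680e+01, -2.59744996e+01, -1.94808526e-04,
        4.06980820e-03, -5.85511415e-06]), 'eef_pos': array([ 227.24920042, -473.00060647,  230.73960501]), 'ee_rot': array([-4.37963329e-04,  8.46458165e-01, -5.32454868e-01, -4.44099670e-04]), 'force': array([ 0.22857913,  0.06932068, -0.74286578]), 'wrist_torque': array([-0.01553703,  0.02420376, -0.00828203]), 'grip_width': 0.997833228335627}
side {'fx': 427.34230445065754, 'fy': 427.34230445065754, 'cx': 251.6098449116111, 'cy': 185.61187699770383, 'dist_coeffs': array([-0.00400148,  0.        ,  0.        ,  0.        ,  0.        ]), 'xyz': array([-103.60607831, 1001.50058347,  925.989108  ]), 'attitude': array([-0.2833848 , -0.15000838,  0.4475046 ,  0.83482344])}
top {'fx': 446.60281995665906, 'fy': 446.60281995665906, 'cx': 254.81297781061775, 'cy':
[... 658 characters left out ...]
be_mouth [(0.9, [278.1, 178.0])]
side pointer [(0.79, [299.7, 177.9])]
side mark_band [(0.52, [315.4, 186.6])]
side nozzle [(0.61, [293.1, 187.1]), (0.38, [295.3, 215.6])]
side oil [(0.86, [293.3, 168.9])]
side shim [(0.4, [233.9, 176.2]), (0.34, [294.9, 173.1])]
side rig [(0.95, [256.1, 194.9]), (0.39, [279.2, 176.9])]
top drawer_front [(0.71, [242.9, 255.1])]
top handle [(0.7, [293.7, 229.9])]
top tube_mouth [(0.69, [289.4, 204.1])]
top pointer [(0.58, [306.5, 228.1]), (0.43, [239.4, 256.9])]
top mark_band [(0.53, [310.3, 250.3])]
top nozzle []
top oil [(0.64, [335.7, 199.6])]
top shim [(0.62, [249.7, 174.0]), (0.61, [293.6, 228.4])]
top rig [(0.91, [267.1, 199.4]), (0.33, [308.1, 248.8])]
```

View pics/side0.png

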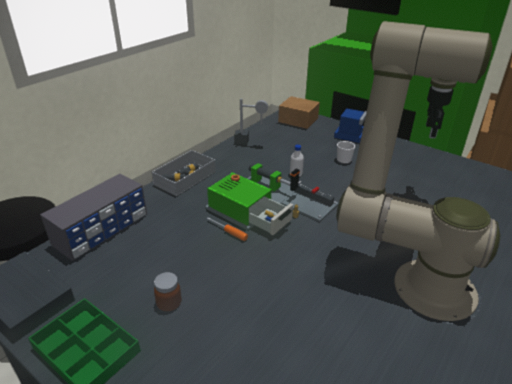

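View pics/top0.png

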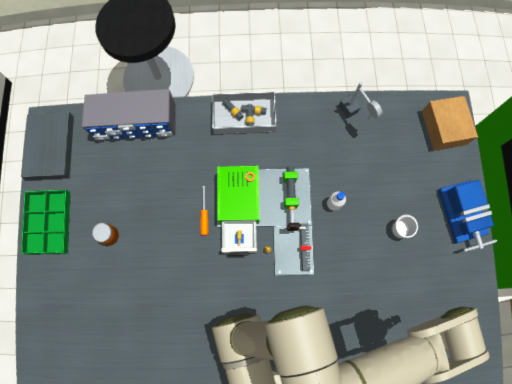

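View pics/wrist0.png

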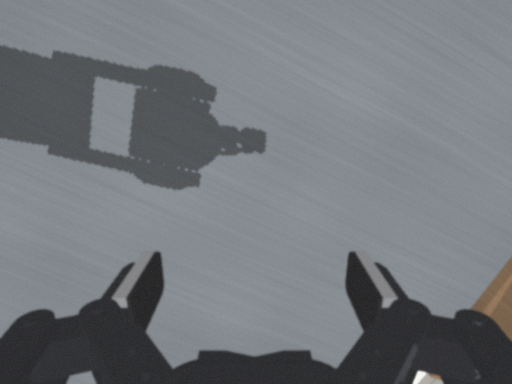

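The side view shows the drawer (~270,213) open toward the robot and the black handle at ~(295,180). In the top view the drawer front is at ~(239,252), the handle at ~(293,228), the red mark at ~(306,248) and the nozzle at ~(267,250). Next I triangulate these points.

```bash
cat > h.py <<'E'
import numpy as np, cv2
from scipy.spatial.transform import Rotation as R
def K(i): return np.array([[i["fx"],0,i["cx"]],[0,i["fy"],i["cy"]],[0,0,1]])
def rot(q): return R.from_quat([q[1],q[2],q[3],q[0]]).as_matrix()
def ray(i,px):
    u=cv2.undistortPoints(np.array([[px]],float),K(i),i["dist_coeffs"])[0,0]
    d=rot(i["attitude"])@np.array([u[0],-u[1],-1.]); return np.array(i["xyz"]),d/np.linalg.norm(d)
def onz(i,px,z):
    c,d=ray(i,px); return c+d*(z-c[2])/d[2]
def tri(obs):
    A=np.zeros((3,3));b=np.zeros(3)
    for i,px in obs:
        c,d=ray(i,px);P=np.eye(3)-np.outer(d,d);A+=P;b+=P@c
    p=np.linalg.solve(A,b)
    return p,[float(np.linalg.norm((np.eye(3)-np.outer(d,d))@(p-c))) for c,d in (ray(i,px) for i,px in obs)]
def proj(i,p):
    Rm=rot(i["attitude"]);q=Rm.T@(np.array(p)-i["xyz"]);q=np.array([q[0],-q[1],-q[2]])
    return cv2.projectPoints(q.reshape(1,1,3),np.zeros(3),np.zeros(3),K(i),i["dist_coeffs"])[0].ravel()
E
python3 - <<'E'
from h import *
from rig import cams
s,t=cams.camera_info("side"),cams.camera_info("top")
np.set_printoptions(precision=1,suppress=True)
S=dict(drawer_front=(279.0,179.3),handle=(295.6,189),tube_mouth=(278.1,178),pointer=(299.7,177.9),mark=(315.4,186.6),oil=(293.3,168.9),rig=(256.1,194.9))
T=dict(drawer_front=(242.9,255.1),handle=(293.7,229.9),tube_mouth=(289.4,204.1),pointer=(306.5,228.1),mark=(310.3,250.3),oil=(335.7,199.6),rig=(267.1,199.4))
Z=dict(drawer_front=70,handle=45,tube_mouth=60,pointer=57,mark=50,oil=0,rig=0)
for k in S: print(k,*tri([(s,S[k]),(t,T[k])]),onz(t,T[k],Z[k]),onz(s,S[k],Z[k]))
for n in("side","top"):
    im=cv2.imread(f"pics/{n}0.png"); x,y=(200,150) if n=="side" else (190,150)
    c=cv2.resize(im[y:y+135,x:x+180],None,fx=4.4,fy=4.4,interpolation=cv2.INTER_CUBIC); cv2.imwrite(f"pics/{n}0z.png",c)
E
```

```text
drawer_front [488.4  46.6 201.2] [22.21435796835649, 22.214357968356612] [480.   38.6  70. ] [ 620. -116.   70.]
handle [ 557.  -131.5   44.8] [1.185477386175621, 1.1854773861754337] [ 558.  -130.9   45. ] [ 555.7 -131.6   45. ]
tube_mouth [ 635.3 -122.3   67.9] [5.91618566191615, 5.916185661915994] [ 642.2 -120.3   60. ] [ 636.3 -134.5   60. ]
pointer [ 560.6 -169.1   72. ] [2.503006090839876, 2.5030060908398704] [ 560.5 -172.1   57. ] [ 574.7 -188.8   57. ]
mark [ 492.9 -177.5   56.1] [6.088477664799607, 6.088477664799581] [ 487.9 -180.9   50. ] [ 502.6 -183.2   50. ]
oil [ 660.1 -282.8   19.2] [0.9748139653097034, 0.9748139653097005] [ 663.1 -287.     0. ] [ 677.2 -309.6    0. ]
rig [672.2 -48.3  14.4] [1.8369292283391576, 1.8369292283393124] [673.5 -49.7   0. ] [686.3 -64.3   0. ]
```

View pics/side0z.png

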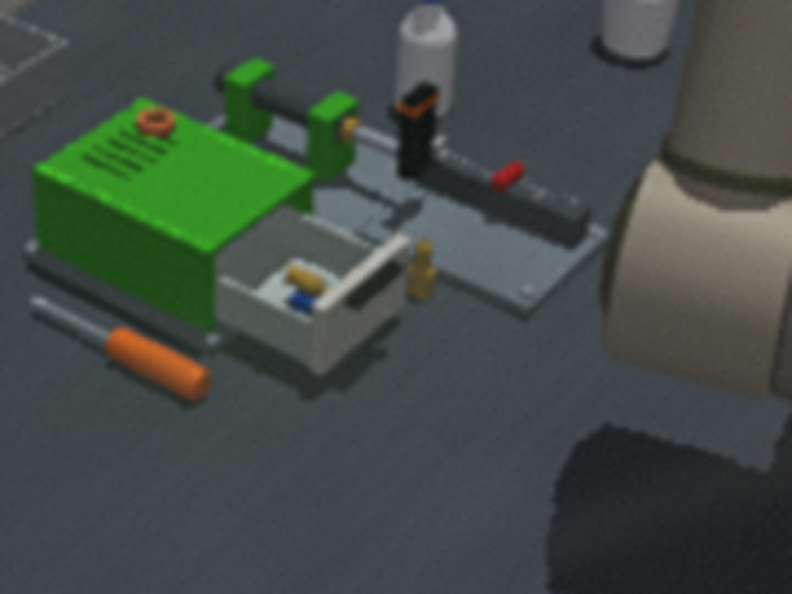

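View pics/top0z.png

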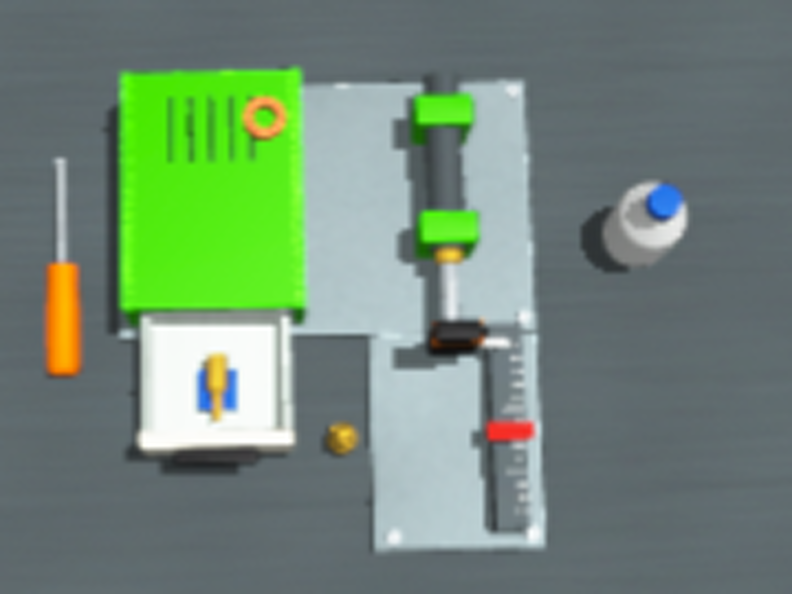

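```bash
python3 - <<'E'
from h import *
from rig import cams
from scipy.optimize import least_squares
s,t=cams.camera_info("side"),cams.camera_info("top")
np.set_printoptions(precision=2,suppress=True)
o=[(t,(122,316),(-80,157,90)),(t,(303,316),(-80,23,90)),(t,(376,550),(-255,-25,12)),(t,(545,548),(-255,-155,12)),
(s,(207,250),(-80,157,90)),(s,(313,175),(-80,23,90)),(s,(525,312),(-255,-25,12)),(s,(605,237),(-255,-155,12))]
off={id(t):(190,150),id(s):(200,150)}
P=lambda i,z:(z[0]/4.4+off[id(i)][0]-.4,z[1]/4.4+off[id(i)][1]-.4)
def W(p,r):
    c,n=np.cos(p[2]),np.sin(p[2]); return np.array([p[0]+c*r[0]-n*r[1],p[1]+n*r[0]+c*r[1],r[2]])
def f(p,sel=o): return np.concatenate([proj(i,W(p,r))-P(i,z) for i,z,r in sel])
for sel in (o,o[:4],o[4:]):
    q=least_squares(f,[660,-50,0],args=(sel,),x_scale=[100,100,.1]); print(q.x,np.degrees(q.x[2]),f(q.x,sel).reshape(-1,2).tolist())
q=least_squares(f,[660,-50,0],x_scale=[100,100,.1],args=(o,)).x
from math import cos
inv=lambda w:(np.array([[np.cos(q[2]),np.sin(q[2])],[-np.sin(q[2]),np.cos(q[2])]])@(np.array(w[:2])-q[:2]))
print("handle",W(q,(-105,-85,45)),"pointer",W(q,(-105,-127,57)))
# mark top centre, top image (510,431), side (508,173)
m,e=tri([(t,P(t,(510,431))),(s,P(s,(508,173)))]);print("mark",m,e,inv(m), inv(onz(t,P(t,(510,431)),50)), inv(onz(s,P(s,(508,173)),50)))
# drawer lip front top edge centre: top (210,464)
w=onz(t,P(t,(210,466)),70);print("lip",w,inv(w))
w=onz(t,P(t,(217,449)),78);print("plate front edge top",w,inv(w))
for nm,px,z in(("nozzle",(342,437),50),("handletop",(457,336),125),("oilcap",(664,201),130),("shim",(264,118),100)):
    w=onz(t,P(t,px),z);print(nm,w,inv(w))
E
```

```text
[668.18 -41.12  -0.01] -0.843334275035441 [[-0.27684453130768816, -0.3889498603292054], [0.4015438373618281, -1.4303000165859032], [-0.43854040540986716, 0.9603106773473087], [0.2612241683812613, 0.16809775361480206], [-0.16732930912141342, 1.2829248321215232], [-0.11356749481382167, 0.3164014907769115], [0.36196014932477283, -0.43008498565978925], [0.5662858840896661, -0.750328689913033]]
[667.63 -39.94  -0.01] -0.4229146944170013 [[-0.4519248208318061, 0.14512567102258345], [0.2261001929266513, -1.1989527487041585], [-0.22323305943484684, 1.0688537290475892], [0.4618947038892429, -0.013172593491844964]]
[669.13 -44.53  -0.03] -1.8558290125456183 [[-0.6847808634211958, 0.5680418564396916], [-0.10804255819789432, -0.07687826724009028], [0.04317082431049357, -0.3395669327444466], [0.8278493301279468, -0.435970887358053]]
handle [ 561.94 -124.57   45.  ] pointer [ 561.32 -166.56   57.  ]
mark [ 496.07 -166.22   51.73] [1.514218660891594, 1.5142186608917407] [-170.25 -127.62] [-168.73 -127.14] [-170.42 -130.52]
lip [479.42  56.49  70.  ] [-190.17   94.82]
plate front edge top [490.87  50.72  78.  ] [-178.64   89.22]
nozzle [498.59 -41.05  50.  ] [-169.57   -2.43]
handletop [ 559.51 -123.39  125.  ] [-107.45  -83.86]
oilcap [ 650.14 -278.16  130.  ] [ -14.54 -237.28]
shim [731.11   7.17 100.  ] [62.22 49.21]
```

```bash
python3 - <<'E'
from h import *
from rig import cams,ctrl
np.set_printoptions(precision=3,suppress=True)
st=ctrl.sense();T=rot(st["ee_rot"]);print(T, st["eef_pos"])
i=cams.camera_info("wrist");print("cam in tool",T.T@(i["xyz"]-st["eef_pos"]), T.T@rot(i["attitude"]))
E
```

```text
[[ 0.433 -0.901 -0.   ]
 [-0.901 -0.433  0.   ]
 [-0.     0.    -1.   ]] [ 227.302 -473.239  231.308]
cam in tool [   0.215  -79.698 -142.676] [[ 1.    -0.    -0.001]
 [-0.    -0.952 -0.307]
 [-0.001  0.307 -0.952]]
```

play_rows([
  [[0, 0, 0], [0, 0, -0.1764]],
  [[0, 0, 0], [0, 0, -0.1764]],
  [[0, 0, 0], [0, 0, -0.1764]],
  [[0, 0, 0], [0, 0, -0.1764]],
  [[0, 0, 0], [0, 0, -0.1764]],
  [[0, 0, 0], [0, 0, -0.1764]],
  [[0, 0, 0], [0, 0, -0.1764]],
  [[0, 0, 0], [0, 0, -0.1764]],
  [[0.0296, -0.0496, -0.0077], [0, 0, 0]],
  [[0.0296, -0.0496, -0.0077], [0, 0, 0]],
  [[0.0296, -0.0496, -0.0077], [0, 0, 0]],
  [[0.0296, -0.0496, -0.0077], [0, 0, 0]],
  [[0.0296, -0.0496, -0.0077], [0, 0, 0]],
  [[0.0296, -0.0496, -0.0077], [0, 0, 0]],
  [[0.0296, -0.0496, -0.0077], [0, 0, 0]],
  [[0.0296, -0.0496, -0.0077], [0, 0, 0]],
  [[0.0296, -0.0496, -0.0077], [0, 0, 0]],
  [[0.0296, -0.0496, -0.0077], [0, 0, 0]],
  [[0.0296, -0.0496, -0.0077], [0, 0, 0]],
  [[0.0296, -0.0496, -0.0077], [0, 0, 0]],
], grip=1)

```text
time_s: 3.05
eef_pos: [500.9, -29.0, 301.0]
ee_rot: [0.0, 1.0, -0.007, 0.0]
force: [0.3, -1.1, 0.1]
grip_width: 0.0
```

```bash
cat > look.py <<'E'
import sys
from h import *
from rig import cams,ctrl
np.set_printoptions(precision=2,suppress=True)
def look(name,things):
    st=ctrl.sense();T=rot(st["ee_rot"])
    print("t",st["time_s"],"pos",st["eef_pos"],"yaw",np.degrees(np.arctan2(T[1,0],T[0,0])),"tilt",T[:,2],"F",st["force"],"g",st["grip_width"],"q",st["joints"])
    i=cams.camera_info("wrist");im=cams.capture("wrist");cv2.imwrite(f"pics/{name}.png",im[:,:,::-1]);np.save(f"pics/{name}.npy",i,allow_pickle=True)
    for t in things: print(t,[(round(d["p"],2),[round(float(v),1) for v in d["pixel"]]) for d in cams.tip_of("wrist",t)[:2]])
if __name__=="__main__": look(sys.argv[1],sys.argv[2:])
E
python3 look.py w1 drawer_front handle pointer mark_band tube_mouth
```

```text
t 3.05 pos [500.86 -29.   300.98] yaw -0.8304685349606344 tilt [ 0. -0. -1.] F [ 0.25 -1.1   0.13] g 0.00022406178264966882 q [-0.29  0.22  1.44 -0.    1.48 -0.28]
drawer_front [(0.75, [235.8, 86.6]), (0.68, [302.6, 221.7])]
handle [(0.94, [306.4, 222.8])]
pointer [(0.65, [301.8, 256.2])]
mark_band []
tube_mouth [(0.84, [356.5, 230.7])]
```

View pics/w1.png

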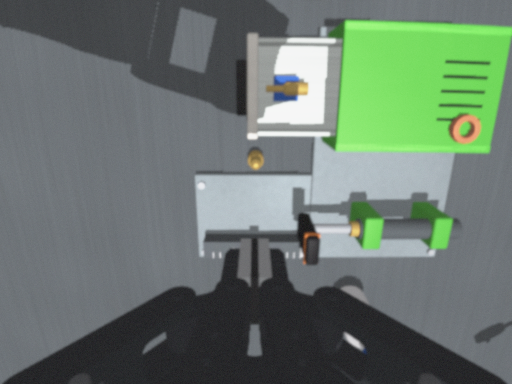

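The wrist view shows the drawer front edge at column ~248 (rows 34–137), the handle top at (312,248), the nozzle at (256,159) and plate corners at (196,173) and (200,257). The closed gripper hides the mark.

```bash
python3 - <<'E'
import cv2
im=cv2.imread("pics/w1.png")
cv2.imwrite("pics/w1a.png",cv2.resize(im[10:160,180:380],None,fx=4,fy=4,interpolation=cv2.INTER_CUBIC))
cv2.imwrite("pics/w1b.png",cv2.resize(im[150:300,180:380],None,fx=4,fy=4,interpolation=cv2.INTER_CUBIC))
E
```

```text
(no output)
```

View pics/w1a.png

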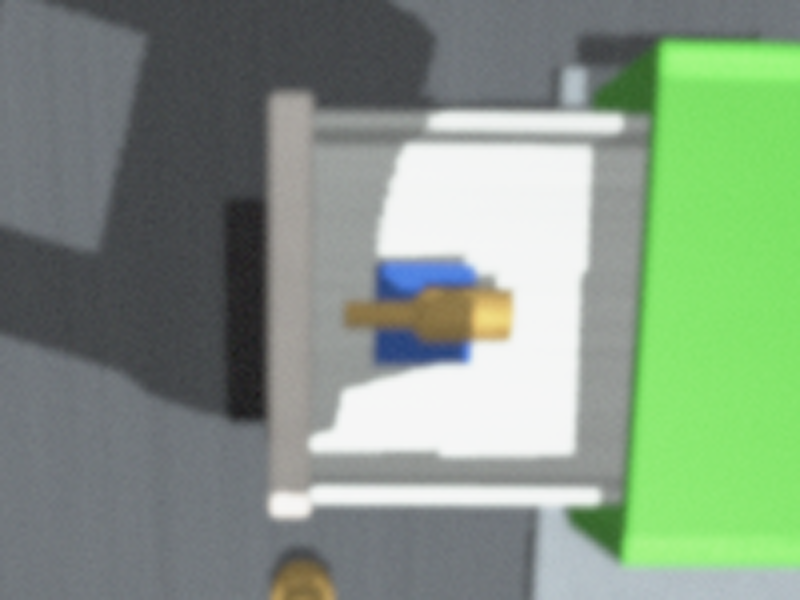

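View pics/w1b.png

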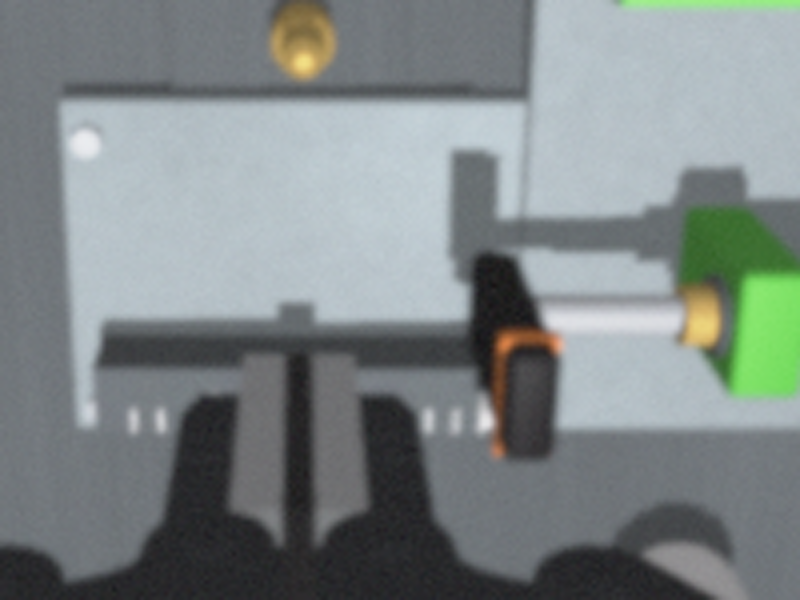

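```bash
python3 - <<'E'
from h import *
from rig import cams
from scipy.optimize import least_squares
s,t=cams.camera_info("side"),cams.camera_info("top")
w=np.load("pics/w1.npy",allow_pickle=True).item()
np.set_printoptions(precision=2,suppress=True)
P=lambda z,x0,y0,k:((z[0]+.5)/k+x0-.5,(z[1]+.5)/k+y0-.5)
a=lambda u,v:P((u,v),180,10,4); b=lambda u,v:P((u,v),180,150,4); T=lambda u,v:P((u,v),190,150,4.4); S=lambda u,v:P((u,v),200,150,4.4)
o=[(t,T(122,316),(-80,157,90)),(t,T(303,316),(-80,23,90)),(t,T(376,550),(-255,-25,12)),(t,T(545,548),(-255,-155,12)),
(s,S(207,250),(-80,157,90)),(s,S(313,175),(-80,23,90)),(s,S(525,312),(-255,-25,12)),(s,S(605,237),(-255,-155,12)),
(w,a(658,40),(-80,157,90)),(w,a(622,566),(-80,23,90)),(w,b(60,97),(-255,-25,12)),(w,b(78,430),(-255,-155,12)),(w,b(528,402),(-105,-85,125))]
def W(p,r):
    c,n=np.cos(p[2]),np.sin(p[2]); return np.array([p[0]+c*r[0]-n*r[1],p[1]+n*r[0]+c*r[1],r[2]])
def f(p,sel=o): return np.concatenate([proj(i,W(p,r))-z for i,z,r in sel])
for sel in (o,o[8:]):
    q=least_squares(f,[660,-50,0],args=(sel,),x_scale=[100,100,.1]).x; print(q,np.degrees(q[2]));print(f(q,sel).reshape(-1,2))
inv=lambda w:(np.array([[np.cos(q[2]),np.sin(q[2])],[-np.sin(q[2]),np.cos(q[2])]])@(np.array(w[:2])-q[:2]))
for n,px,z in(("lip top",a(226,200),75),("lip bot",a(226,418),75),("pl",a(268,92),78),("pl2",a(268,517),78),("nozzle",b(303,60),50),("handle",b(528,402),125)):
    x=onz(w,px,z);print(n,x,inv(x))
print("handle",W(q,(-105,-85,125)))
m,e=tri([(t,T(510,431)),(s,S(508,173))]);print("mark",m,e,inv(m),inv(onz(t,T(510,431),50)))
E
```

```text
[671.71 -40.46  -0.02] -0.8803010606552149
[[-0.54 -1.51]
 [ 0.12 -2.53]
 [-0.75 -0.11]
 [-0.06 -0.87]
 [-1.19  0.97]
 [-1.08  0.04]
 [-0.66 -0.71]
 [-0.4  -1.  ]
 [-0.61 -0.18]
 [-0.75 -0.54]
 [-1.34  0.39]
 [-0.82 -0.26]
 [ 0.41  1.74]]
[672.4  -40.31  -0.02] -0.9057574013707256
[[ 0.14 -0.38]
 [-0.12 -0.71]
 [-0.87  0.2 ]
 [-0.43 -0.42]
 [ 0.99  1.57]]
lip top [484.05  81.7   75.  ] [-190.25  119.02]
lip bot [482.34  23.98  75.  ] [-191.05   61.28]
pl [495.98 108.02  78.  ] [-178.74  145.52]
pl2 [493.67  -3.68  78.  ] [-179.28   33.8 ]
nozzle [503.3  -40.36  50.  ] [-169.08   -2.72]
handle [ 564.86 -121.65  125.  ] [-106.24  -83.03]
handle [ 566.07 -123.64  125.  ]
mark [ 496.03 -166.27   51.66] [1.5120900441683882, 1.512090044168492] [-174.36 -128.73] [-172.84 -128.25]
```

play_rows([
  [[0, 0, 0], [0, 0, 0.182]],
  [[0, 0, 0], [0, 0, 0.182]],
  [[0, 0, 0], [0, 0, 0.182]],
  [[0, 0, 0], [0, 0, 0.182]],
  [[0, 0, 0], [0, 0, 0.182]],
  [[0, 0, 0], [0, 0, 0.182]],
  [[0, 0, 0], [0, 0, 0.182]],
  [[0, 0, 0], [0, 0, 0.182]],
  [[0, 0, 0], [0, 0, 0.182]],
  [[0, 0, 0], [0, 0, 0.182]],
  [[0, 0, 0], [0, 0, 0.182]],
  [[-0.0362, 0.0268, 0], [0, 0, 0]],
  [[-0.0362, 0.0268, 0], [0, 0, 0]],
  [[-0.0362, 0.0268, 0], [0, 0, 0]],
  [[0, 0, 0.0542], [0, 0, 0]],
  [[0, 0, 0.0542], [0, 0, 0]],
  [[0, 0, 0.0542], [0, 0, 0]],
  [[0, 0, 0.0542], [0, 0, 0]],
])

```text
time_s: 5.15
eef_pos: [440.8, 50.5, 136.8]
ee_rot: [0.0, -0.701, 0.714, -0.0]
force: [0.6, -1.4, 0.9]
grip_width: -0.008
```

```bash
python3 look.py w2 drawer_front
```

```text
t 5.15 pos [440.79  50.5  136.77] yaw -91.04443504847785 tilt [ 0. -0. -1.] F [ 0.59 -1.42  0.9 ] g -0.00757611925510988 q [-0.15  0.24  1.86 -0.    1.04  1.44]
drawer_front [(0.94, [251.0, 148.5])]
```

View pics/w2.png

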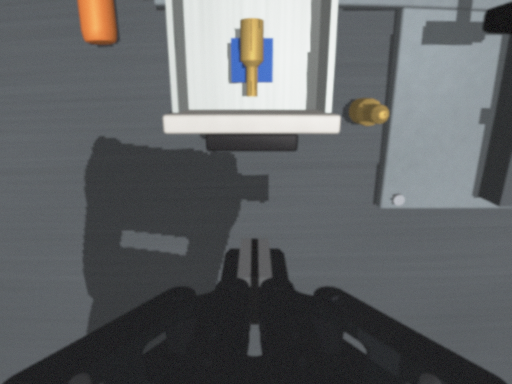

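The view shows the black lip (columns 208–297, front edge row ~150), centred ahead of the closed fingers at column 254. I check the distance to it.

```bash
python3 - <<'E'
from h import *
w=np.load("pics/w2.npy",allow_pickle=True).item()
for p,z in(((208,150),68),((297,150),68),((251,148.5),70)): print(onz(w,p,z))
E
```

```text
[482.79759981  80.7716045   68.        ]
[481.71634122  21.27693058  68.        ]
[483.60536286  51.9815723   70.        ]
```

play_rows([
  [[0, 0, 0.0533], [0, 0, 0]],
  [[0, 0, 0.0533], [0, 0, 0]],
  [[-0.003, 0, 0], [0, 0, 0]],
  [[0, -0.02, 0], [0, 0, 0]],
  [[0, -0.013, 0], [0, 0, 0]],
  [[0, -0.013, 0], [0, 0, 0]],
  [[0, -0.013, 0], [0, 0, 0]],
])

```text
time_s: 5.95
eef_pos: [486.6, 53.0, 59.4]
ee_rot: [0.0, -0.701, 0.713, -0.001]
force: [-0.7, -0.1, 0.4]
grip_width: 0.003
```

play_rows([
  [[0, -0.0133, 0], [0, 0, 0]],
  [[0, -0.0133, 0], [0, 0, 0]],
  [[0, -0.0133, 0], [0, 0, 0]],
  [[0, -0.0133, 0], [0, 0, 0]],
])

```text
time_s: 6.35
eef_pos: [526.2, 52.5, 58.0]
ee_rot: [-0.0, -0.701, 0.713, 0.0]
force: [-0.3, -0.5, 0.8]
grip_width: -0.003
```

```bash
python3 look.py w3 drawer_front
```

```text
t 6.35 pos [526.2   52.49  58.02] yaw -90.92977340954064 tilt [-0.  0. -1.] F [-0.27 -0.49  0.78] g -0.0032643077229408783 q [-0.12  0.52  1.68 -0.    0.93  1.46]
drawer_front [(0.61, [258.7, 245.8])]
```

View pics/w3.png

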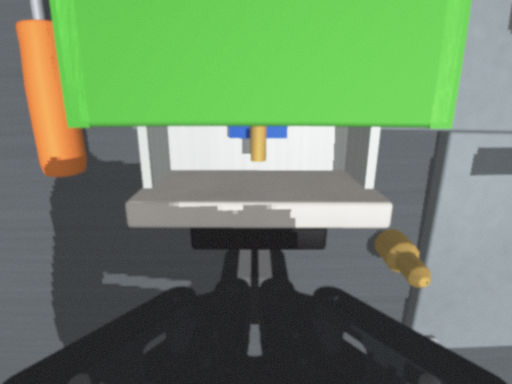

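The lip now rests on the fingertips and the drawer is moving in. The nozzle is clear at (400,255).

play_rows([
  [[0, -0.01, 0], [0, 0, 0]],
  [[0, -0.01, 0], [0, 0, 0]],
  [[0, -0.008, 0], [0, 0, 0]],
])

```text
time_s: 6.75
eef_pos: [545.2, 52.2, 57.8]
ee_rot: [-0.002, -0.701, 0.713, 0.002]
force: [-12.4, -0.4, 8.2]
grip_width: 0.003
```

play_rows([
  [[0, -0.006, 0], [0, 0, 0]],
])

```text
time_s: 6.85
eef_pos: [551.0, 52.1, 58.0]
ee_rot: [-0.0, -0.701, 0.713, 0.0]
force: [0.0, -1.0, -1.4]
grip_width: 0.002
```

play_rows([
  [[0, -0.005, 0], [0, 0, 0]],
])

```text
time_s: 6.95
eef_pos: [555.2, 52.0, 58.1]
ee_rot: [0.0, -0.701, 0.713, -0.0]
force: [-0.6, 1.4, -0.4]
grip_width: 0.004
```

play_rows([
  [[0, -0.005, 0], [0, 0, 0]],
])

```text
time_s: 7.05
eef_pos: [558.0, 52.0, 57.9]
ee_rot: [-0.001, -0.701, 0.713, 0.001]
force: [-18.8, -1.0, 13.9]
grip_width: -0.0
```

```bash
python3 look.py w4 drawer_front
```

```text
t 7.05 pos [557.95  52.04  57.95] yaw -90.92281924099879 tilt [-0.  0. -1.] F [-18.81  -1.01  13.91] g -2.1609762070264477e-05 q [-0.12  0.58  1.58 -0.    0.98  1.47]
drawer_front [(0.56, [257.6, 244.9])]
```

View pics/w4.png

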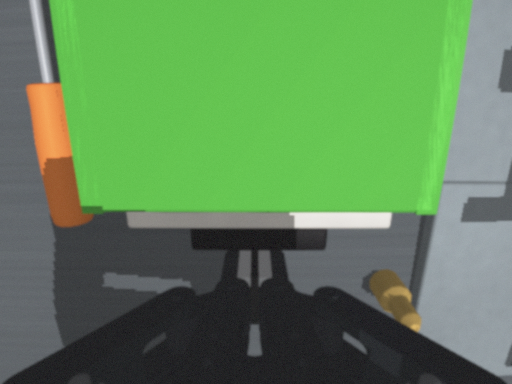

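```bash
python3 - <<'E'
from h import *
w=np.load("pics/w4.npy",allow_pickle=True).item()
print(onz(w,(257,212),90),onz(w,(257,228),78),onz(w,(257,249),65))
w=np.load("pics/w1.npy",allow_pickle=True).item()
print(onz(w,(180+268/4,60),78),onz(w,(180+312/4,60),78))
w=np.load("pics/w2.npy",allow_pickle=True).item()
print(onz(w,(257,115),78),onz(w,(257,133),78))
E
```

```text
[594.459105    50.63266866  90.        ] [582.54153796  50.68086978  78.        ] [565.77586003  50.78264485  65.        ]
[495.83100231  80.87870514  78.        ] [507.60099782  80.70911036  78.        ]
[505.77759753  47.74950023  78.        ] [494.72997425  47.92018834  78.        ]
```

play_rows([
  [[0, 0, 0], [0, 0, 0]],
  [[0, 0, 0], [0, 0, 0]],
])

```text
time_s: 7.35
eef_pos: [557.8, 52.0, 57.8]
ee_rot: [-0.001, -0.701, 0.713, 0.001]
force: [-4.4, -0.4, 2.0]
grip_width: -0.004
```

play_rows([
  [[0, -0.003, 0], [0, 0, 0]],
  [[0, 0, 0], [0, 0, 0]],
])

```text
time_s: 7.55
eef_pos: [557.9, 52.1, 57.7]
ee_rot: [-0.003, -0.702, 0.713, 0.003]
force: [-16.7, -1.4, 9.9]
grip_width: 0.002
```

Pushing 2 mm further didn't move the drawer and only raised the force, so it is at the hard stop. I back off and check that it stays.

play_rows([
  [[0, 0.02, 0], [0, 0, 0]],
  [[0, 0.04, 0], [0, 0, 0]],
  [[0, 0.04, 0], [0, 0, 0]],
  [[0, 0, -0.05], [0, 0, 0]],
  [[0, 0, -0.05], [0, 0, 0]],
  [[0, 0, 0], [0, 0, 0]],
])

```text
time_s: 8.15
eef_pos: [488.3, 52.9, 137.6]
ee_rot: [0.003, -0.701, 0.713, -0.004]
force: [-0.2, 0.3, -1.1]
grip_width: 0.002
```

```bash
python3 look.py w5 drawer_front mark_band; python3 - <<'E'
from h import *
w=np.load("pics/w5.npy",allow_pickle=True).item()
print([proj(w,p) for p in ((594.4,50.6,90),(582.5,50.7,78),(570.5,51,70),(570.5,51,75))])
E
```

```text
t 8.15 pos [488.3   52.91 137.6 ] yaw -90.92378652212017 tilt [ 0.01 -0.   -1.  ] F [-0.21  0.29 -1.07] g 0.0016777117528639343 q [-0.13  0.33  1.73  0.    1.07  1.46]
drawer_front [(0.92, [257.1, 84.7])]
mark_band []
[array([255.51370228,  41.40101253]), array([255.52708321,  65.90195478]), array([255.25965065,  87.05391123]), array([255.29944136,  86.89775338])]
```

View pics/w5.png

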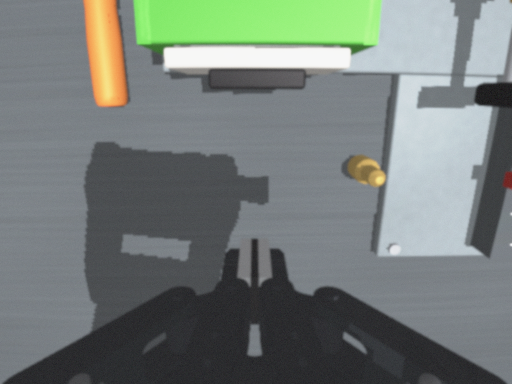

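The drawer stays home after release: housing edge at row 45, plate front at row 69, lip at row ~87. Now to the rod.

play_rows([
  [[0, 0, -0.0613], [0, 0, 0]],
  [[0, 0, -0.0613], [0, 0, 0]],
  [[0, 0, 0], [0, 0, -0.182]],
  [[0, 0, 0], [0, 0, -0.182]],
  [[0, 0, 0], [0, 0, -0.182]],
  [[0, 0, 0], [0, 0, -0.182]],
  [[0, 0, 0], [0, 0, -0.182]],
  [[0, 0, 0], [0, 0, -0.182]],
  [[0, 0, 0], [0, 0, -0.182]],
  [[0, 0, 0], [0, 0, -0.182]],
  [[0, 0, 0], [0, 0, -0.182]],
  [[0, 0, 0], [0, 0, -0.182]],
  [[0, 0, 0], [0, 0, -0.182]],
  [[0.0122, 0.0587, 0], [0, 0, 0]],
  [[0.0122, 0.0587, 0], [0, 0, 0]],
  [[0.0122, 0.0587, 0], [0, 0, 0]],
  [[0.0122, 0.0587, 0], [0, 0, 0]],
  [[0.0122, 0.0587, 0], [0, 0, 0]],
  [[0, 0, 0], [0, 0, 0]],
], grip=0.3, squeeze=40)

```text
time_s: 10.2
eef_pos: [528.2, -172.1, 222.7]
ee_rot: [-0.0, 1.0, -0.01, -0.001]
force: [-1.5, 1.3, -0.5]
grip_width: 0.699
```

```bash
python3 look.py w6 handle pointer mark_band tube_mouth
```

```text
t 10.2 pos [ 528.19 -172.11  222.68] yaw -1.1170562039965488 tilt [-0.  0. -1.] F [-1.47  1.28 -0.52] g 0.6992298670803959 q [-0.53  0.39  1.42 -0.    1.34 -0.51]
handle [(0.94, [294.3, 121.1])]
pointer [(0.81, [291.2, 170.2])]
mark_band [(0.85, [226.9, 163.6])]
tube_mouth [(0.55, [365.7, 127.8])]
```

View pics/w6.png

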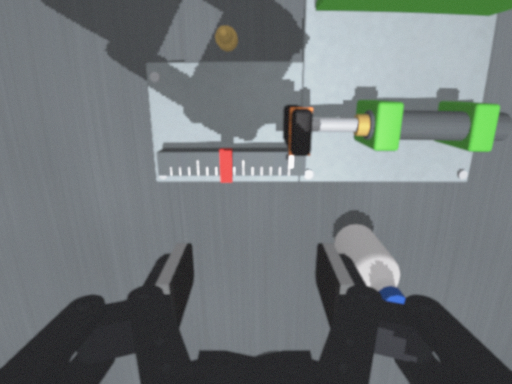

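Handle top at (301,132), pointer at (291,162), red mark centred at (226,166); nothing hides them.

```bash
python3 - <<'E'
from h import *
import cv2
np.set_printoptions(precision=2,suppress=True)
w=np.load("pics/w6.npy",allow_pickle=True).item()
im=cv2.imread("pics/w6.png");hsv=cv2.cvtColor(im,cv2.COLOR_BGR2HSV)
m=cv2.inRange(hsv,(0,150,90),(6,255,255))|cv2.inRange(hsv,(174,150,90),(180,255,255));m[:,:200]=0;m[:,250:]=0
ys,xs=np.nonzero(m);print("red",xs.min(),xs.max(),ys.min(),ys.max(),xs.mean(),ys.mean())
cv2.imwrite("pics/w6a.png",cv2.resize(im[90:200,200:340],None,fx=5,fy=5,interpolation=cv2.INTER_CUBIC))
q=np.array([672.4,-40.31,-.0158])
inv=lambda w:(np.array([[np.cos(q[2]),np.sin(q[2])],[-np.sin(q[2]),np.cos(q[2])]])@(np.array(w[:2])-q[:2]))
for n,p,z in(("mark",(xs.mean(),ys.mean()),50),("pointer",(291.2,162),57),("pointernet",(291.2,170.2),57),("handle",(301,132),125),("handleo",(294.3,121.1),45)):
    x=onz(w,p,z);print(n,x,inv(x))
E
```

```text
red 220 231 149 181 225.58333333333334 164.1358024691358
mark [ 500.   -164.32   50.  ] [-170.42 -126.72]
pointer [ 565.44 -161.79   57.  ] [-105.02 -123.15]
pointernet [ 565.57 -170.1    57.  ] [-104.76 -131.46]
handle [ 564.88 -123.92  125.  ] [-106.18  -85.3 ]
handleo [ 569.25 -123.3    45.  ] [-101.83  -84.61]
```

View pics/w6a.png

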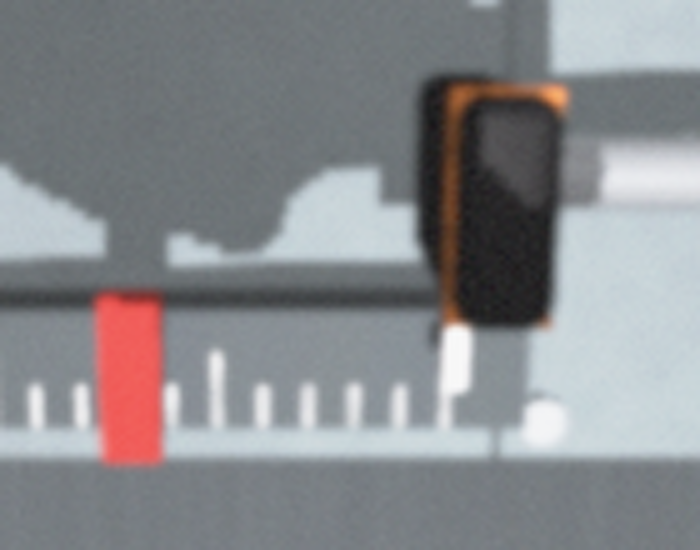

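```bash
python3 - <<'E'
from h import *
from rig import cams
t=cams.camera_info("top");s=cams.camera_info("side")
a=np.load("pics/w1.npy",allow_pickle=True).item();b=np.load("pics/w6.npy",allow_pickle=True).item()
print("handle top",tri([(a,(180+528/4,150+402/4)),(b,(301.5,132))]))
T=lambda u,v:(u/4.4+190-.4,v/4.4+150-.4);S=lambda u,v:(u/4.4+200-.4,v/4.4+150-.4)
print("mark",tri([(b,(225.6,165)),(s,S(508,173))]),tri([(b,(225.6,165)),(t,T(510,431))]))
E
```

```text
handle top (array([ 566.00443447, -124.45646854,  120.70657335]), [0.13748934280806122, 0.13748934280829136])
mark (array([ 497.7134328 , -166.91416979,   49.92099187]), [2.7495246690934905, 2.749524669093546]) (array([ 498.76997302, -167.31290207,   39.45358578]), [0.34119239470128576, 0.3411923947013992])
```

play_rows([
  [[0.024, -0.0326, 0], [0, 0, 0]],
  [[0.024, -0.0326, 0], [0, 0, 0]],
  [[0, 0, 0.042], [0, 0, 0]],
  [[0, 0, 0.042], [0, 0, 0]],
  [[0, 0, 0], [0, 0, 0]],
])

```text
time_s: 10.95
eef_pos: [563.1, -117.2, 158.4]
ee_rot: [-0.002, 1.0, -0.006, -0.003]
force: [0.4, -0.0, 1.1]
grip_width: 0.698
```

```bash
python3 look.py w7 handle
```

```text
t 10.95 pos [ 563.12 -117.22  158.37] yaw -0.7345967921961211 tilt [-0.01  0.   -1.  ] F [ 0.36 -0.03  1.11] g 0.6977948431376603 q [-0.41  0.49  1.44  0.    1.22 -0.4 ]
handle [(0.62, [261.1, 199.0])]
```

View pics/w7.png

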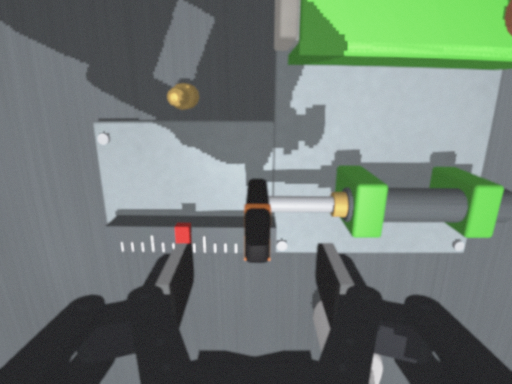

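The handle (258,235) lies between the open fingers, but the TCP is ~6 mm too far in +y. I correct that and go down.

play_rows([
  [[0.003, 0.0087, 0], [0, 0, 0]],
  [[0, 0, 0.035], [0, 0, 0]],
  [[0, 0, 0.035], [0, 0, 0]],
  [[0, 0, 0.022], [0, 0, 0]],
  [[0, 0, 0], [0, 0, 0]],
])

```text
time_s: 11.55
eef_pos: [566.8, -126.1, 92.4]
ee_rot: [-0.0, 1.0, -0.007, -0.001]
force: [-0.0, 0.2, 0.8]
grip_width: 0.699
```

```bash
python3 look.py w8 handle
```

```text
t 11.55 pos [ 566.77 -126.09   92.39] yaw -0.8588044960619242 tilt [-0.  0. -1.] F [-0.03  0.23  0.84] g 0.6993320420609895 q [-0.42  0.57  1.49 -0.    1.08 -0.41]
handle [(0.88, [252.2, 217.2])]
```

View pics/w8.png

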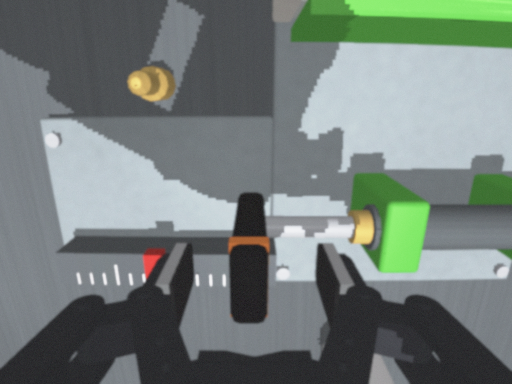

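The handle is centred between the fingers, so I close on it.

play_rows([
  [[0, 0, 0.006], [0, 0, 0]],
  [[0, 0, 0], [0, 0, 0]],
  [[0, 0, 0], [0, 0, 0]],
  [[0, 0, 0], [0, 0, 0]],
  [[0, 0, 0], [0, 0, 0]],
  [[0, 0, 0], [0, 0, 0]],
], grip=1, squeeze=60)

```text
time_s: 12.25
eef_pos: [564.5, -125.8, 89.3]
ee_rot: [-0.0, 1.0, -0.007, -0.003]
force: [-20.6, 0.1, 12.9]
grip_width: 0.178
```

```bash
python3 look.py w9 handle pointer
```

```text
t 12.25 pos [ 564.48 -125.82   89.27] yaw -0.8325012784882236 tilt [-0.01  0.   -1.  ] F [-20.6    0.11  12.85] g 0.1783212661553184 q [-0.42  0.57  1.5  -0.    1.08 -0.41]
handle [(0.61, [257.3, 218.5])]
pointer []
```

View pics/w9.png

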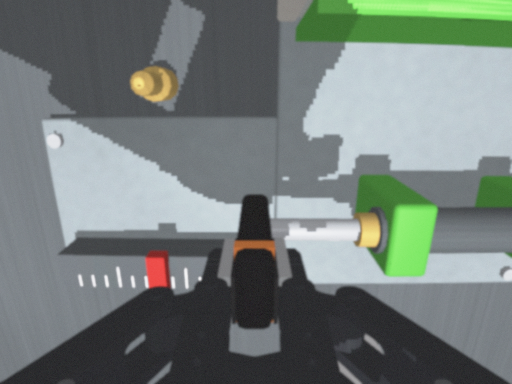

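The grip holds (15 mm opening) with the handle still at rest. From the w6 picture the pull is ~65 mm. I pull most of it, then look.

play_rows([
  [[-0.007, 0, 0], [0, 0, 0]],
  [[-0.0133, 0, 0], [0, 0, 0]],
  [[-0.0133, 0, 0], [0, 0, 0]],
  [[-0.0133, 0, 0], [0, 0, 0]],
  [[-0.0133, 0, 0], [0, 0, 0]],
  [[-0.0133, 0, 0], [0, 0, 0]],
  [[-0.01, 0, 0], [0, 0, 0]],
  [[0, 0, 0], [0, 0, 0]],
  [[0, 0, 0], [0, 0, 0]],
])

```text
time_s: 13.3
eef_pos: [505.6, -124.8, 89.3]
ee_rot: [0.0, 1.0, -0.008, 0.002]
force: [8.0, 3.4, 0.9]
grip_width: 0.18
```

```bash
python3 look.py w10 handle pointer mark_band; python3 - <<'E'
from rig import cams
import cv2
for n,(x,y) in {"side":(240,140),"top":(240,170)}.items():
    im=cams.capture(n)[:,:,::-1];cv2.imwrite(f"pics/{n}10z.png",cv2.resize(im[y:y+90,x:x+110],None,fx=6.5,fy=6.5,interpolation=cv2.INTER_CUBIC))
    for t in("pointer","mark_band"):print(n,t,[(round(d["p"],2),[round(float(v),1) for v in d["pixel"]]) for d in cams.tip_of(n,t)[:2]])
E
```

```text
t 13.3 pos [ 505.65 -124.82   89.33] yaw -0.8607105171720261 tilt [ 0. -0. -1.] F [7.98 3.44 0.86] g 0.17961023468942697 q [-0.47  0.46  1.69  0.    0.99 -0.45]
handle [(0.59, [256.1, 217.2])]
pointer []
mark_band []
side pointer [(0.48, [170.2, 305.3])]
side mark_band [(0.41, [315.9, 189.9])]
top pointer []
top mark_band [(0.29, [332.2, 203.5])]
```

View pics/w10.png

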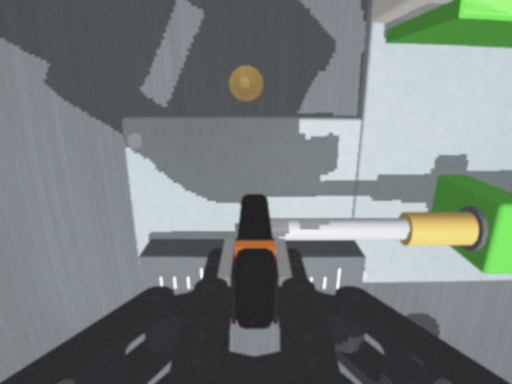

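View pics/top10z.png

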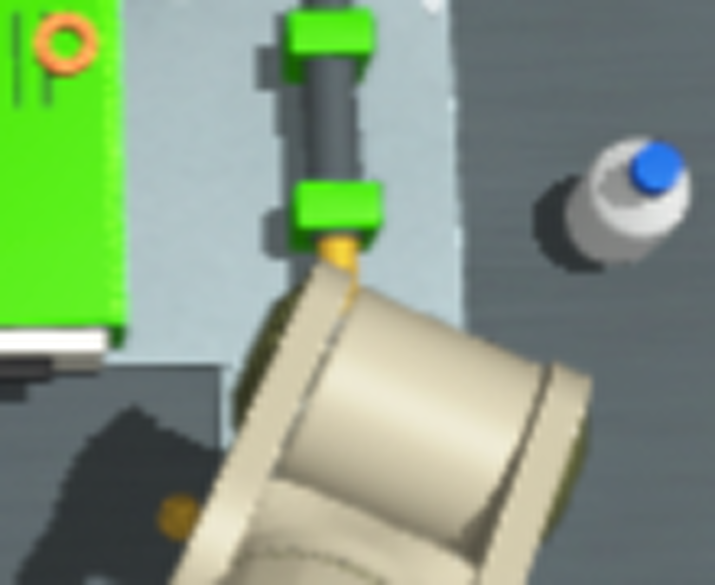

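View pics/side10z.png

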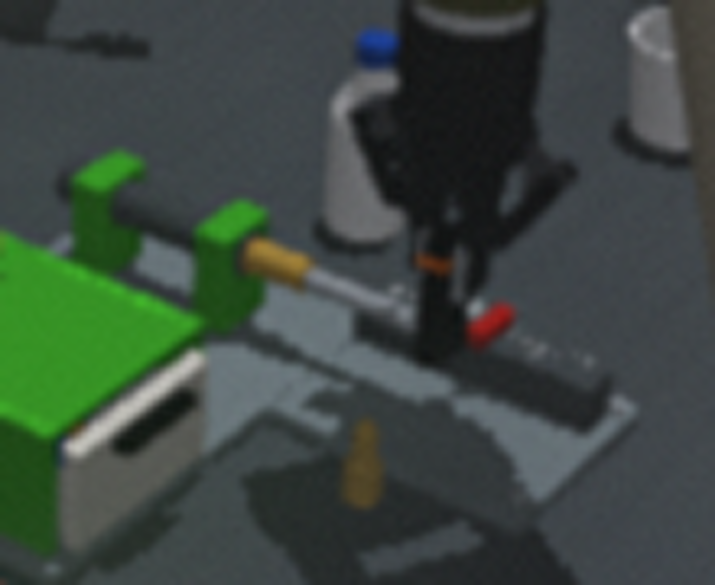

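The side view shows the white pointer tip at zoom (475,305), just short of the red mark at (492,325). The drawer is still closed. I cross-check the remaining distance.

```bash
python3 - <<'E'
from h import *
from rig import cams
np.set_printoptions(precision=2,suppress=True)
t=cams.camera_info("top");s=cams.camera_info("side");b=np.load("pics/w6.npy",allow_pickle=True).item()
T=lambda u,v:((u+.5)/4.4+190-.5,(v+.5)/4.4+150-.5)
u=np.array([np.cos(-.0158),np.sin(-.0158)])
d=lambda i,p,m:((onz(i,p,57)-onz(i,m,50))[:2]@u)
print("w6",d(b,(290.9,161.5),(225.8,161.5)),"top",d(t,T(497,342),T(510,431)))
S=lambda u,v:((u+.5)/6.5+240-.5,(v+.5)/6.5+140-.5)
for p in((470,308),(480,302)):
    x=onz(s,S(*p),57);print("side10 ptr",x,"mark",onz(s,S(492,326),50),d(s,S(*p),S(492,326)))
E
```

```text
w6 64.7864639028756 top 65.88142976073377
side10 ptr [ 506.73 -163.77   57.  ] mark [ 492.54 -165.01   50.  ] 14.170855251079695
side10 ptr [ 505.39 -172.48   57.  ] mark [ 492.54 -165.01   50.  ] 12.965183534160875
```

play_rows([
  [[-0.0085, 0, 0], [0, 0, 0]],
  [[0, 0, 0], [0, 0, 0]],
  [[0, 0, 0], [0, 0, 0]],
  [[0, 0, 0], [0, 0, 0]],
])

```text
time_s: 14.2
eef_pos: [499.5, -124.7, 89.3]
ee_rot: [0.0, 1.0, -0.007, 0.002]
force: [8.3, 2.8, 0.3]
grip_width: 0.179
```

```bash
python3 look.py w11 mark_band pointer handle; python3 - <<'E'
from rig import cams
import cv2,numpy as np
ims=[cams.capture("side")[:,:,::-1].astype(float) for _ in range(4)]
im=np.mean(ims,0).astype(np.uint8);cv2.imwrite("pics/side11.png",im)
cv2.imwrite("pics/side11z.png",cv2.resize(im[170:206,285:345],None,fx=13,fy=13,interpolation=cv2.INTER_CUBIC))
i0=cv2.imread("pics/side0.png");cv2.imwrite("pics/side0y.png",cv2.resize(i0[170:206,285:345],None,fx=13,fy=13,interpolation=cv2.INTER_CUBIC))
for t in("pointer","mark_band"):print(t,[(round(d["p"],2),[round(float(v),1) for v in d["pixel"]]) for d in cams.tip_of("side",t)[:2]])
E
```

```text
t 14.2 pos [ 499.49 -124.71   89.33] yaw -0.8567087423715365 tilt [ 0. -0. -1.] F [8.25 2.81 0.33] g 0.1785021631878838 q [-0.47  0.45  1.71  0.    0.98 -0.46]
mark_band []
pointer [(0.21, [491.9, 83.2])]
handle [(0.57, [257.3, 218.8])]
pointer [(0.72, [318.2, 182.4])]
mark_band [(0.6, [314.8, 187.8])]
```

View pics/side11z.png

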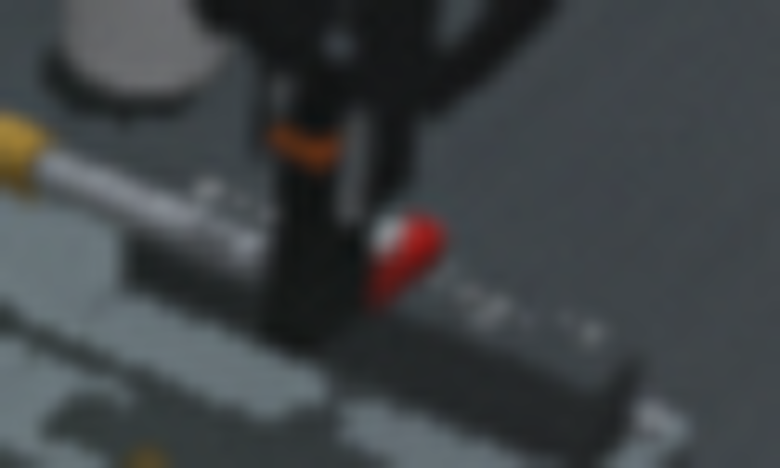

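View pics/side0y.png

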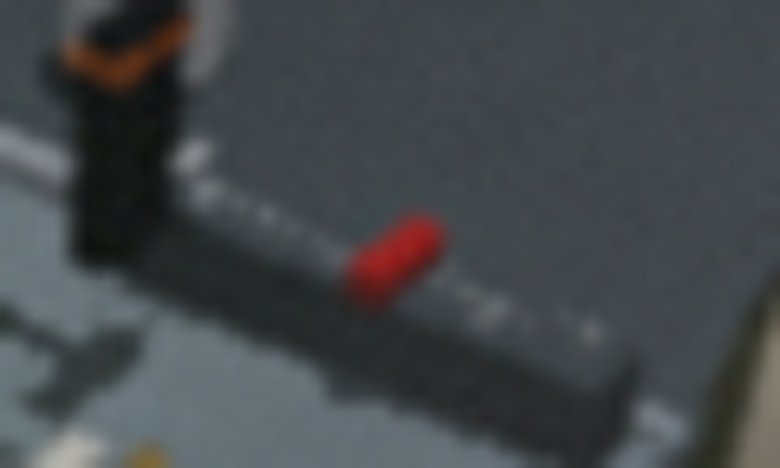

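View pics/w11.png

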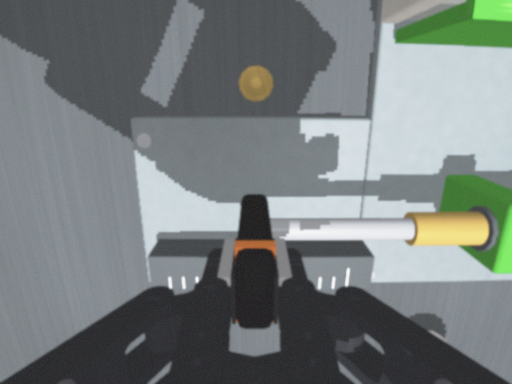

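In the side view the white pointer tip (zoom ~(388,232)) now stands over the red mark (zoom ~(345–445, 215–305)). I check this against a projected model aligned on the mark.

```bash
python3 - <<'E'
from h import *
from rig import cams
s=cams.camera_info("side")
q=np.array([672.4,-40.31,-.0158])
def W(r):
    c,n=np.cos(q[2]),np.sin(q[2]); return np.array([q[0]+c*r[0]-n*r[1],q[1]+n*r[0]+c*r[1],r[2]])
im0=cv2.imread("pics/side0.png");h=cv2.cvtColor(im0,cv2.COLOR_BGR2HSV)
m=cv2.inRange(h,(0,150,60),(5,255,255))|cv2.inRange(h,(174,150,60),(180,255,255));m[:,:300]=0;m[:,335:]=0;m[:175]=0;m[205:]=0
ys,xs=np.nonzero(m);print("red bbox",xs.min(),xs.max(),ys.min(),ys.max())
X=-170.3
P=lambda dx,y,z:proj(s,W((X+dx,y,z)))
box=np.array([P(a,b,z) for a in(-6,6) for b in(-111,-145) for z in(40,50)])
print("model bbox",box.min(0),box.max(0))
off=np.array([(xs.min()+xs.max())/2,(ys.min()+ys.max())/2])-(box.min(0)+box.max(0))/2;print("off",off)
Z=lambda p:((p+off-[285,170]+.5)*13-.5).round()
for dx in(-6,-3,0,3,6,65):print(dx,"tip",Z(P(dx,-127,57)),"mid",Z(P(dx,-115,57)),"root",Z(P(dx,-103,57)))
big=cv2.imread("pics/side11z.png")
for y,z in((-111,50),(-145,50)): cv2.line(big,tuple(map(int,Z(P(-6,y,z)))),tuple(map(int,Z(P(6,y,z)))),(255,255,0),1)
for x in(-6,6): cv2.line(big,tuple(map(int,Z(P(x,-111,50)))),tuple(map(int,Z(P(x,-145,50)))),(255,255,0),1)
cv2.line(big,tuple(map(int,Z(P(0,-103,57)))),tuple(map(int,Z(P(0,-127,57)))),(0,255,0),1)
cv2.imwrite("pics/side11o.png",big)
E
```

```text
red bbox 312 318 187 192
model bbox [309.47129106 186.35884471] [317.38560544 193.85067641]
off [ 1.57155175 -0.60476056]
-6 tip [416. 233.] mid [394. 252.] root [371. 271.]
-3 tip [407. 229.] mid [385. 248.] root [362. 267.]
0 tip [398. 225.] mid [375. 244.] root [352. 263.]
3 tip [389. 222.] mid [366. 240.] root [343. 259.]
6 tip [380. 218.] mid [357. 237.] root [334. 255.]
65 tip [203. 146.] mid [180. 164.] root [157. 183.]
```

View pics/side11o.png

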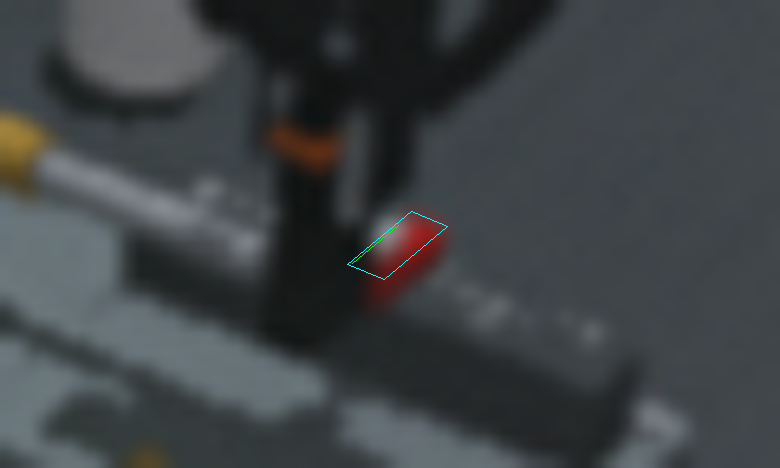

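The pointer lies on the model's centre line of the mark, within about 1 mm. One last check that it holds still, then I hand in.

play_rows([
  [[0, 0, 0], [0, 0, 0]],
  [[0, 0, 0], [0, 0, 0]],
  [[0, 0, 0], [0, 0, 0]],
  [[0, 0, 0], [0, 0, 0]],
  [[0, 0, 0], [0, 0, 0]],
])

```text
time_s: 15.2
eef_pos: [499.5, -124.7, 89.3]
ee_rot: [0.0, 1.0, -0.007, 0.002]
force: [8.4, 2.1, 0.6]
grip_width: 0.181
```

```bash
python3 - <<'E'
from rig import cams
import cv2
im=cams.capture("side")[:,:,::-1];cv2.imwrite("pics/side12.png",cv2.resize(im[130:265,180:360],None,fx=4.4,fy=4.4,interpolation=cv2.INTER_CUBIC))
E
```

```text
(no output)
```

View pics/side12.png

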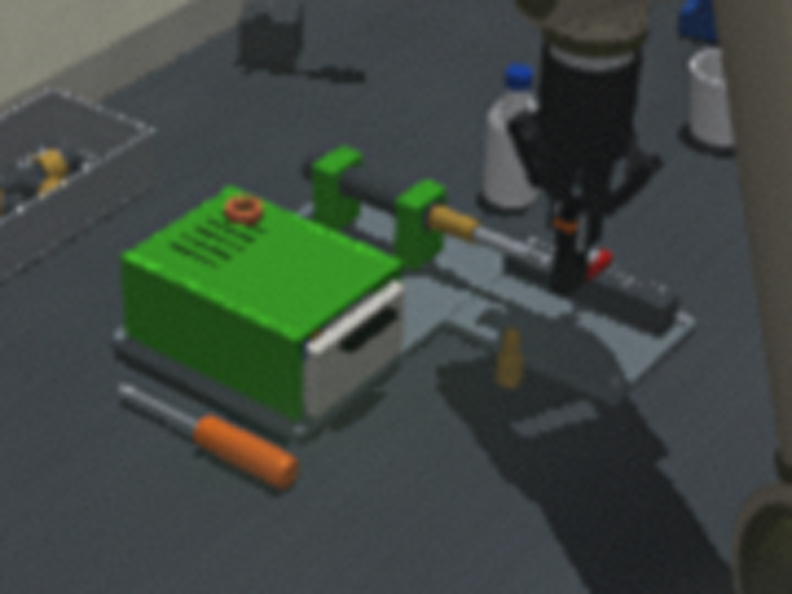

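The drawer is closed. The pointer is at the mark, the nozzle, ring, driver, bottle and cup are undisturbed, and the grip is steady.

```bash
python3 -c "
from rig import ctrl
print(ctrl.finish_job())"
```

```text
the job is handed in; nothing more can be done
None
```

I pushed the drawer home, then pulled the rod out about 65 mm to the red mark. I handed the job in at about 15 s with the gripper still holding the handle.

- **Drawer:** I felt the detent and then the hard stop. A further 2 mm of commanded push didn't move it and only raised the force to about 17 N. It was still closed in pictures taken after I backed off and again at the end.
- **Pointer:** In the side view the tip lies on the mark's centre line to about 1 mm (the mark allows 6 mm). The tool moved 65.0 mm, against 64.8 mm from the wrist picture and 65.9 mm from the top picture.
- **Holding:** Over the last second the tool position and grip didn't change, with about 8 N of spring pull, as expected.
- **Loose things:** The nozzle, bottle, screwdriver, copper ring and cup look undisturbed in the last side view. The jar was outside that picture and I didn't look at it again, but the arm never went near it.

**Checks that disagreed:**
- Just before the last 6 mm of pull, the raw side-camera estimate gave about 13 mm still to go, against 6.5 mm from the others. The side camera's placing of the mark was about 7 mm off, so I relied on the aligned overlay instead.
- Triangulated heights differed from the text. One camera pair put the mark's top at 39 mm instead of 50, while the other pair gave 50. The handle top came out at 121 mm instead of 125.

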